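# Shut off the training unit's air with the panel key

### The arm

A 7-joint arm with a two-finger parallel gripper is mounted at the origin on the work surface. World frame = base frame: x ahead of the robot, y to its left, z up, the work surface at z = 0. Lengths are in m, angles in rad, forces in N, time in s.
With the tool pointing down it reaches from about 0.425 to 0.875 m from the base axis. Payload 9.9 kg.
Tool frame: the origin (TCP) lies at the very end of the fingers, on their centre line; the grasp point (between the pads) lies 19 mm behind it (tcp_to_grasp is the distance from the TCP to the grasp point, in m); z points along the fingers, y is the line along which they close (so a half turn about z gives the same grasp; the last joint's range is limited). The gripper opens to 85 mm and grips with 20 to 120 N. Pads are 22 mm wide; open, the fingers measure 114 mm over their backs; the gripper's body (76 mm by 85 mm) begins 54 mm behind the grasp point. The pads swing forward as they close: fully open they stand 13 mm farther back than shut.
Start: joints at [1.136, 0.576, 0.025, 1.437, -0.015, 1.129, -0.057], TCP at [0.232, -0.634, 0.231] pointing down, gripper open.
Joint ranges: [-2.76, 2.76], [-0.34, 2.15], [-1.52, 1.57], [0.19, 2.46], [-1.09, 4.23], [0.17, 1.99], [-2.82, 2.82]. Speed limits (rad/s): [2.22, 2.22, 3.01, 3.01, 3.14, 3.14, 3.14].

### API

Orientations are given as a rotation vector (axis times angle).
In Python, from bench import observe, camera, job_done, tcp_to_grasp gives the robot as it stands.
- The arm moves only by the shell command python3 -m crank 'ROWS'. ROWS is JSON, a list of rows, each a list of 7 numbers: the shift along the world's x, y, z in mm, then the turn, a rotation vector about the world's x, y, z in degrees, then the opening, from -1 (shut) to 1 (fully open), so that 0 is half open. A call has 1 to 12 rows; each row is the pose to reach, as a shift and turn from the pose commanded when the call began; what a row does not reach only later rows make up. A row lasts 1/12 s, in which the tool goes at most 41.7 mm and 7.16 degrees, less where a joint would pass 70% of its speed; a pose out of reach is approached as far as the arm can. A call with a gripper value outside its range is refused whole. The fingers move at their own pace and stop on an object; the grip force is fixed at half the most. Time passes only in rows, so rows that repeat a pose let the fingers close. It gives the time, the measured TCP pose, the force, the opening and the grip force at its end, in the units of the state.
- observe(): the state, without advancing time (a new reading comes with each control period).
- camera(name): name is "scene" or "side" or "wrist"; returns a dict with "color" (420x560x3 uint8, red, green, blue), "camera_matrix" (3x3 intrinsics, pixels), "extrinsics" (4x4, takes a point from camera to world coordinates). Camera axes: x right, y down, z forward; pixel columns grow to the right and rows downward; lengths in m; the calibration is good to about 2 mm. The wrist camera is an equidistant fisheye: a pixel r from the principal point sees the ray r / f radians off the axis. A picture is of the moment at which its call begins. There is no depth.
- job_done(): hands the job in; it is judged then, once.
The state is a dict: "time": time; "joint_pos": joint angles; "dq": joint speeds; "tau": joint torques, N m; "tcp_pos": TCP position; "orientation": TCP orientation; "wrist_force": force on the tool from outside, world axes, zero at the start; "torque": the same for the moment, N m; "grip_width": finger opening in m; "finger_force": force on a finger pad.
Only numpy, scipy, OpenCV 4.12 (cv2) and the standard library are available. Lean on these libraries where they do the work, as an engineer would, in place of code of your own. Each camera call takes 0.05 s, during which the arm holds its last target. There are 200 camera calls.

### The job

Take the square key (the one with the flat wing handle) from the key rack, push it fully home in the recessed square socket on the sloping panel of the air supply unit, and with it turn the socket clockwise as far as it goes, to shut off the air. Then pull the key out and hang it back upright in the same rack slot it came from, leaving the other things where they are.

Things in the scene. Friction and masses are not known exactly. Their poses are not given: they have to be found in the camera images.
- unit: Air supply unit, fixed: dark case 216 x 264 mm, white 240 x 240 mm panel sloping 25 deg down to the unit's -x (robot) side. Origin: centre of underside; z up. Panel face centre 125 mm above it, outward normal (-0.423, 0, 0.906) in the unit's axes; there is a 46 x 46 mm recess with the socket. Fittings up to 20 mm proud near the upper edge, 75 mm and more from the socket; side cheeks 3 mm proud.
- socket_mouth (a point): Centre of the mouth of the square socket: a 14 x 14 mm hole, 20 mm deep, in a 30 x 30 mm brass spindle whose top lies 6 mm below the panel's face. The frame turns with the spindle: z is the socket's axis, outward (panel normal, 25 degrees from vertical); x and y are parallel to the sides of the hole.
- socket_floor (a point): Centre of the socket's floor, 20 mm below the mouth along its axis; same axes as socket_mouth.
- spindle (a joint): Spindle angle, rad: grows when turned clockwise, seen looking at the panel. 0 to 1.2; starts between 0 and 0.25; hard stop at 1.2 (air shut). It stays where it is left; turning takes about 0.1 N m. The key has some 0.18 rad of turning play in the socket to each side.
- key: Square key, loose, 70 to 140 g, 100 mm tall. Origin: its tip; z up the shank. Steel shank 12 x 12 mm (sides along x, y) from z = 0 to 50 mm, first 5 mm tapered to 8 x 8 mm at the tip; round collar 32 mm across, z = 50 to 55; flat black wing handle, z = 55 to 100, 10 mm thick along x, 42 mm wide along y. Starts hanging upright by its collar in either rack slot, tip 15 mm above the table.
- key_tip (a point): The key's tip: same point and axes as key.
- rack: Key rack, fixed: aluminium fork plate 8 mm thick, top 65 mm above the table, over a dark base plate. Origin on the table below the middle between the slots; x to the back, y along the rack. Two slots 20 mm wide, open to -x, from the front edge (x = -30 mm) to x = 12 mm. A key hangs with its collar on the plate, shank in the slot.
- slot_a (a point): Top of the fork plate where a key hangs in the slot on the rack's +y side, 45 mm from the middle (axes as the rack).
- slot_b (a point): The same for the slot on the rack's -y side.
- round_key: Bystander, loose, hanging in the other slot: a key with a round 10 mm shank, the same collar and a T handle (a black bar 12 mm thick, 56 mm long along its y, its centre 87 mm above the tip). Origin at its tip.
- air_cylinder: Bystander, loose: a small pneumatic cylinder lying along its x, 165 x 32 x 32 mm. Origin under the middle of its body.
- screwdriver: Bystander, loose: a screwdriver 190 mm long lying along its x. Origin near its middle.
- spanner: Bystander, loose: a steel spanner 160 mm long lying along its x. Origin near its middle.
- multimeter: Bystander, loose: a grey multimeter, 140 x 72 x 38 mm. Origin at the centre of its underside.
- fittings_jar: Bystander, loose: a clear jar with a steel cap, 60 mm across, 75 mm tall. Origin at the centre of its underside.
- test_disc: Bystander, loose: an aluminium disc 40 mm across, 25 mm tall. Origin at the centre of its underside.
Mind the look-alikes: they are no part of the job. What is shaped like the key but blue or yellow is not meant.

How it is judged:
On the way, in this order (a step that is already met when the one before it is completed fails the run):
1. the key is fully home in the socket: its tip within 5 mm of the socket's floor, in line within 0.15 rad (distance between key_tip and socket_floor below 0.005 m and angle between the z axis of key and the z axis of socket_floor, either way round below 0.15 rad), for 0.2 s.
2. the spindle is turned to within 0.12 rad of its stop, the key still in the socket (tip within 9 mm of the floor) (value of joint spindle above 1.08 rad and distance between key_tip and socket_floor below 0.009 m), for 0.2 s.
At the end, for the whole second after the job is handed in: the spindle stands at more than 1.05 rad (its stop is at 1.2), and the key hangs at rest, upright within 0.1 rad, in the slot it came from, within 15 mm of where it started (value of joint spindle above 1.05 rad and distance of key from where it was at the start of the episode below 0.015 m and angle between key's own z axis and vertical below 0.1 rad and linear speed of key below 0.02 m/s); the robot touches nothing.
It fails at once if the round key is moved more than 20 mm (distance of round_key from where it was at the start of the episode above 0.02 m).
It fails at once if another loose thing is moved more than 30 mm (distance of any of air_cylinder, screwdriver, spanner, multimeter, fittings_jar, test_disc from where it was at the start of the episode above 0.03 m).
It also fails if it takes over 67 s, if anything falls off the work surface, if the arm or the gripper's body presses on something with over 40 N, if the wrist force passes 120 N, or if a joint passes its speed limit or range.

## Working session

There is one attempt and no reset: what is moved stays moved. The work goes in short steps, Python scripts to look and compute and a shell command to move; the robot and the scene stay as the last step left them, time stands still between calls to the robot, and variables do not carry over. Pictures are saved under pics/ and viewed, at most 12 in all, crops included, and the job is handed in when it is done.

```bash
mkdir -p pics; ls
cat > h.py <<'E'
import numpy as np, cv2
from bench import observe, camera, job_done, tcp_to_grasp
from scipy.spatial.transform import Rotation as R
def snap(name,fn):
    c=camera(name); np.savez('pics/'+fn+'.npz',**{k:c[k] for k in('color','camera_matrix','extrinsics')})
    cv2.imwrite('pics/'+fn+'.png',c['color'][:,:,::-1]); return c
def load(fn): return np.load('pics/'+fn+'.npz')
def proj(c,P,fish=False):
    K=c['camera_matrix'];E=np.linalg.inv(c['extrinsics']);p=E[:3,:3]@np.array(P)+E[:3,3]
    if fish:
        th=np.arctan2(np.hypot(p[0],p[1]),p[2]);d=p[:2]/max(1e-9,np.hypot(p[0],p[1]))
        return K[:2,2]+th*d*np.array([K[0,0],K[1,1]])
    q=K@p;return q[:2]/q[2]
def ray(c,u,v,fish=False):
    K=c['camera_matrix'];E=c['extrinsics'];d=np.array([(u-K[0,2])/K[0,0],(v-K[1,2])/K[1,1],1.])
    if fish:
        r=np.hypot(d[0],d[1]);d=np.array([d[0]/r*np.sin(r),d[1]/r*np.sin(r),np.cos(r)])
    return E[:3,3],E[:3,:3]@d/np.linalg.norm(d)
def atz(c,u,v,z,fish=False):
    o,d=ray(c,u,v,fish);return o+d*(z-o[2])/d[2]
def tri(rs):
    A=sum(np.eye(3)-np.outer(d,d) for o,d in rs);b=sum((np.eye(3)-np.outer(d,d))@o for o,d in rs)
    return np.linalg.solve(A,b)
E
python3 - <<'E'
from h import *
a=[snap(n,n+'0') for n in('scene','side','wrist')]
for c in a: print(c['camera_matrix'].round(1).tolist(),c['extrinsics'].round(3).tolist())
cv2.imwrite('pics/two.png',np.vstack([np.hstack([cv2.resize(a[0]['color'],(400,300)),cv2.resize(a[1]['color'],(400,300))]),np.hstack([cv2.resize(a[2]['color'],(400,300)),np.zeros((300,400,3),np.uint8)])])[:,:,::-1])
s=observe();print(s['tcp_pos'],s['orientation'],s['grip_width'],tcp_to_grasp)
E
```

```text
pics
[[449.4, 0.0, 286.0], [0.0, 449.4, 219.0], [0.0, 0.0, 1.0]] [[0.402, 0.623, -0.671, 1.394], [0.915, -0.257, 0.31, -0.392], [0.021, -0.738, -0.674, 0.963], [0.0, 0.0, 0.0, 1.0]]
[[468.9, 0.0, 272.5], [0.0, 468.9, 209.8], [0.0, 0.0, 1.0]] [[-0.837, -0.312, 0.449, -0.001], [-0.547, 0.467, -0.695, 0.869], [0.007, -0.828, -0.561, 0.828], [0.0, 0.0, 0.0, 1.0]]
[[325.2, 0.0, 278.2], [0.0, 325.2, 210.9], [0.0, 0.0, 1.0]] [[0.343, -0.889, -0.302, 0.309], [-0.939, -0.326, -0.109, -0.606], [-0.002, 0.321, -0.947, 0.373], [0.0, 0.0, 0.0, 1.0]]
[ 0.23186615 -0.63359415  0.23065779] [-3.09223237e+00 -5.48001543e-01  3.80571278e-04] 0.0851852442710645 0.0187
```

View pics/scene0.png

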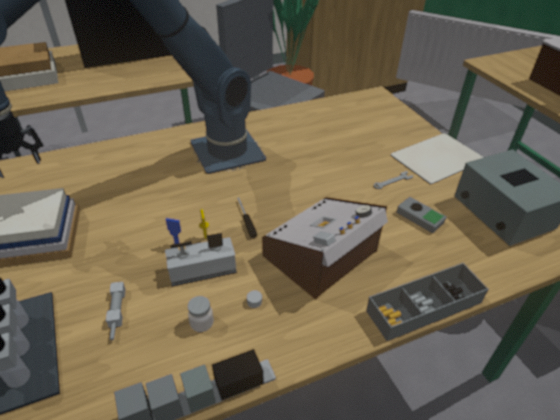

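View pics/side0.png

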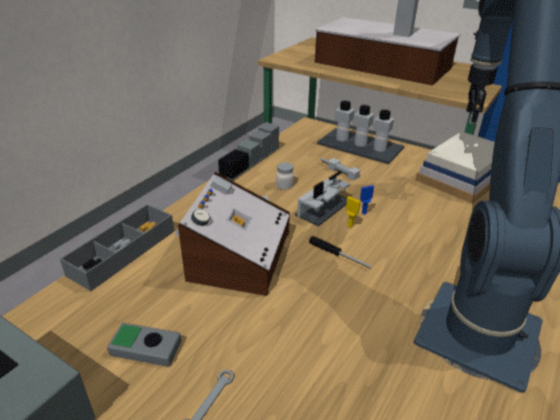

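Both views show the rack (scene ~200,255; side ~325,195), with blue and yellow decoys in front of it, and the unit (scene ~325,240; side ~235,230). Next I'll enlarge these areas.

Run:
```python
from h import *
s=load('scene0')['color'];d=load('side0')['color']
def cr(im,u,v,w,h,f): return cv2.resize(im[v:v+h,u:u+w],(w*f,h*f),interpolation=cv2.INTER_CUBIC)
A=np.hstack([cr(s,155,205,100,75,4),cr(d,285,155,100,75,4)])
B=np.hstack([cr(s,285,190,100,75,4),cr(d,185,180,100,75,4)])
cv2.imwrite('pics/crops.png',np.vstack([A,B])[:,:,::-1])
```

```text
(no output)
```

View pics/crops.png

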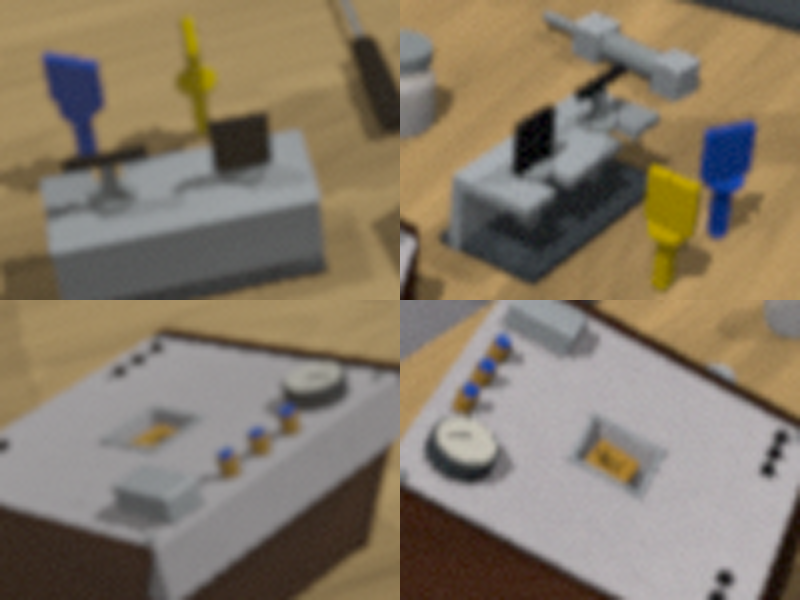

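The black wing key is at scene (215,241) and side (319,190). The T-handle round key is in the other slot. The socket is at scene (323,223) and side (239,220). Next I'll fit the models.

Run:
```python
from h import *
from scipy.optimize import least_squares
s=load('scene0');d=load('side0');s={k:s[k] for k in s};d={k:d[k] for k in d}
P=lambda u,v,c: ray(c,u,v)
S=lambda x,y:(155+x/4,205+y/4); D=lambda x,y:(285+(x-400)/4,155+y/4)
S2=lambda x,y:(285+x/4,190+(y-300)/4); D2=lambda x,y:(185+(x-400)/4,180+(y-300)/4)
print('key',[tri([ray(s,*S(*a)),ray(d,*D(*b))]).round(4).tolist() for a,b in [((210,122),(555,105)),((268,115),(517,127)),((270,168),(514,175)),((218,178),(552,155))]])
print('rackfront',atz(s,*S(42,180),.065),atz(s,*S(303,130),.065),'back',atz(s,*S(52,250),.065),atz(s,*S(322,192),.065))
print('Tbar',tri([ray(s,*S(65,160)),ray(d,*D(620,70))]),tri([ray(s,*S(145,153)),ray(d,*D(580,93))]))
# unit
th=np.radians(25);ex=np.array([np.cos(th),0,np.sin(th)]);c0=np.array([0,0,.125])
cor=lambda h,a,b:c0+ex*h*a+np.array([0,h*b,0])
obs=[]
# scene corners: lower edge left(264,238), (326,199); upper (386,207),(318,265)
def resid(q,obs):
    Rz=R.from_euler('z',q[2]).as_matrix();t=np.array([q[0],q[1],0])
    return np.concatenate([proj(c,Rz@p+t)-np.array(px) for c,p,px in obs])
a=(-1,-1,1,1)
b=(-1,1,1,-1)
sc=[(264,238),(326,199),(386,207),(318,265)]; 
sd=[(290,211),(272,265),(182,222),(219,175)]
obs=[(s,cor(.12,i,j),p) for i,j,p in zip(a,b,sc)]+[(d,cor(.12,i,j),p) for i,j,p in zip(a,b,sd)]
rs=[S2(103,440),S2(150,410),S2(200,420),S2(160,450)]; rd=[D2(665,450),D2(645,497),D2(573,458),D2(595,415)]
obs2=[(s,cor(.023,i,j),p) for i,j,p in zip(a,b,rs)]+[(d,cor(.023,i,j),p) for i,j,p in zip(a,b,rd)]
for o in (obs,obs2,obs+obs2):
  best=min((least_squares(resid,[.6,0,y],args=(o,)) for y in (-1.5,-.5,.5)),key=lambda r:r.cost)
  print(best.x,best.fun.round(1).tolist())
```

```text
key [[0.5268, -0.2239, 0.1145], [0.5358, -0.1849, 0.1131], [0.5388, -0.1891, 0.0673], [0.5299, -0.2264, 0.0666]]
rackfront [ 0.48966351 -0.33464495  0.065     ] [ 0.51164108 -0.15479156  0.065     ] back [ 0.55514267 -0.34262325  0.065     ] [ 0.57365123 -0.16197437  0.065     ]
Tbar [ 0.51699089 -0.31904691  0.10411462] [ 0.52778285 -0.26943816  0.10290251]
[0.61713997 0.07076745 0.33486655] [-2.6, -0.4, -5.3, 2.0, -3.7, 4.3, 1.9, -9.7, -0.5, 1.9, -3.5, 2.2, -1.4, -1.9, -4.3, -2.9]
[0.61039242 0.08135572 0.37696459] [0.5, 0.1, -0.3, -0.2, -0.8, -0.6, -1.9, -0.1, -1.9, 0.5, -1.2, -1.1, 0.7, 0.5, 0.0, 1.3]
[0.61386231 0.07592042 0.33610922] [-1.3, -1.6, -4.4, 1.0, -2.7, 3.0, 3.3, -11.2, -0.5, 3.1, -3.5, 3.9, -1.8, -0.4, -4.6, -1.8, -0.8, 1.0, -1.0, 1.1, -1.9, 1.0, -3.6, 1.2, -1.5, -0.7, -1.5, -2.5, 0.7, -1.2, 0.7, -0.2]
```

The key fits: centre (0.533,-0.206), z about 0.09, hanging in slot_a, with rack yaw about -0.12. The unit is near (0.612,0.079) with yaw about 0.35. Next I'll hover above the key.

```bash
python3 -m crank '[[301,428,30,0,0,61,-0.2],[301,428,30,0,0,61,-0.2],[301,428,30,0,0,61,-0.2],[301,428,30,0,0,61,-0.2],[301,428,30,0,0,61,-0.2],[301,428,30,0,0,61,-0.2],[301,428,30,0,0,61,-0.2],[301,428,30,0,0,61,-0.2],[301,428,30,0,0,61,-0.2],[301,428,30,0,0,61,-0.2],[301,428,30,0,0,61,-0.2],[301,428,30,0,0,61,-0.2]]'
python3 -m crank '[[0,0,0,0,0,0,-0.2],[0,0,0,0,0,0,-0.2]]'
python3 - <<'E'
from h import *
o=observe();print(o['tcp_pos'],R.from_rotvec(o['orientation']).as_matrix().round(3).tolist(),o['grip_width'],o['joint_pos'])
c=snap('wrist','w1');im=c['color'];cv2.imwrite('pics/w1b.png',cv2.resize(im,(800,600),interpolation=cv2.INTER_CUBIC)[:,:,::-1])
s=load('scene0');d=load('side0')
print('yellow',atz(d,350.75,226,0),'blue',atz(d,285+80,155+58,0))
for p in [(.533,-.206,.115),(.612,.079,.119)]:print(proj(c,p,True)*800/560)
E
```

```text
time: 1.15
tcp_pos: [0.5197, -0.2239, 0.26]
orientation: [-2.387, -2.042, 0.0]
wrist_force: [1.4, -1.0, 0.3]
grip_width: 0.0344
finger_force: 0.0
time: 1.32
tcp_pos: [0.5206, -0.2226, 0.2598]
orientation: [-2.381, -2.049, -0.001]
wrist_force: [-1.0, -0.5, -0.7]
grip_width: 0.0342
finger_force: 0.0
[ 0.52059468 -0.22258676  0.25984685] [[0.149, 0.989, 0.0], [0.989, -0.149, 0.001], [0.001, 0.0, -1.0]] 0.03419456390624335 [ 0.55321131  0.40044871 -0.33759559  1.68035282  0.14532894  1.08543344
  0.02275037]
yellow [ 0.41961068 -0.21476707  0.        ] blue [ 0.41224533 -0.30242846  0.        ]
[413.86710605 251.26034696]
[ 466.70521764 -164.18220668]
```

View pics/w1b.png

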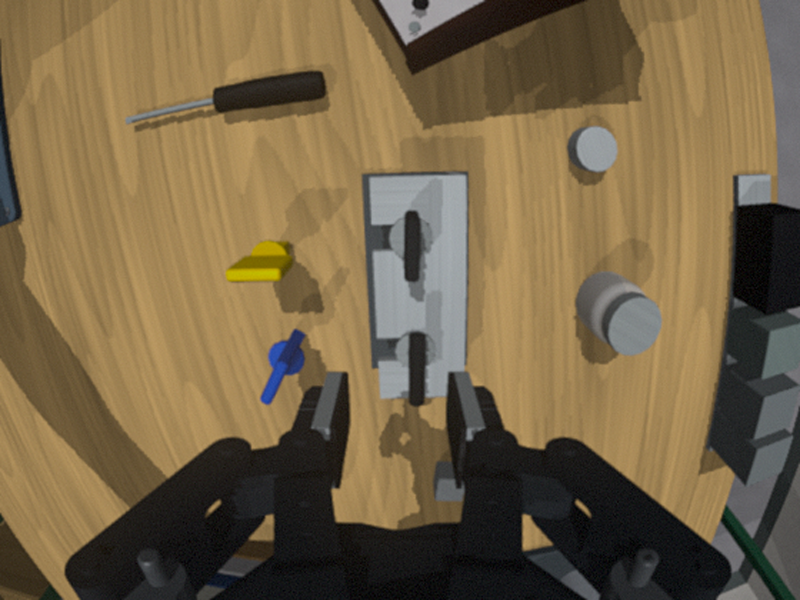

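The wrist view shows the wing key at about (412,246) and the round key at (417,370). The decoys at (260,262) and (285,360) are clear to the left. I'll compute the key's top centre.

Run:
```python
from h import *
c=load('w1');k=560/800
im=c['color'];print(c['extrinsics'][:3,3])
g=cv2.cvtColor(im,cv2.COLOR_RGB2GRAY)
m=(g[140:200,270:310]<60).astype(np.uint8);n,l,st,ce=cv2.connectedComponentsWithStats(m)
i=1+np.argmax(st[1:,4]);print(st[i],ce[i]+[270,140])
ys,xs=np.where(l==i)
for y in range(ys.min(),ys.max()+1,4):print(y+140,xs[ys==y].min()+270,xs[ys==y].max()+270)
yb=ys.max()+140.5
for uv in [(289,yb),(288,148.4)]:
  for z in(.115,.07):print(uv,z,atz(c,*uv,z,True))
for p in [(413,280),(411,212),(400,360),(430,345)]:print(p,atz(c,p[0]*k,p[1]*k,.115,True))
print('collar',atz(c,410*k,238*k,.07,True),'rackcorners',[atz(c,x*k,y*k,.065,True).round(4).tolist() for x,y in[(370,177),(467,173),(465,398),(380,398)]])
```

```text
[ 0.53245731 -0.14196661  0.4019389 ]
[ 13   8  12  49 475] [288.26315789 172.02736842]
148 286 290
152 284 292
156 284 293
160 284 293
164 284 293
168 284 294
172 284 293
176 283 293
180 283 293
184 283 292
188 284 292
192 284 292
196 286 290
(289, np.float64(196.5)) 0.115 [ 0.52964594 -0.22509422  0.115     ]
(289, np.float64(196.5)) 0.07 [ 0.52920503 -0.23813094  0.07      ]
(288, 148.4) 0.115 [ 0.53504847 -0.18100204  0.115     ]
(288, 148.4) 0.07 [ 0.53545484 -0.18712389  0.07      ]
(413, 280) [ 0.52980357 -0.22463478  0.115     ]
(411, 212) [ 0.53478568 -0.18096341  0.115     ]
(400, 360) [ 0.51316169 -0.27959984  0.115     ]
(430, 345) [ 0.53487451 -0.27153102  0.115     ]
collar [ 0.53170117 -0.20585047  0.07      ] rackcorners [[0.5098, -0.1579, 0.065], [0.5795, -0.1649, 0.065], [0.5586, -0.3475, 0.065], [0.488, -0.3363, 0.065]]
```

```bash
python3 -m crank '[[11.5,19.5,-20,0,0,2,-0.2],[11.5,19.5,-55,0,0,2,-0.2],[11.5,19.5,-90,0,0,2,-0.2],[11.5,19.5,-120,0,0,2,-0.2],[11.5,19.5,-150,0,0,2,-0.2],[11.5,19.5,-175,0,0,2,-0.2],[11.5,19.5,-184,0,0,2,-0.2],[11.5,19.5,-184,0,0,2,-0.2],[11.5,19.5,-184,0,0,2,-0.2]]'
python3 - <<'E'
from h import *
o=observe();print(o['tcp_pos'],o['orientation'])
c=snap('wrist','w2')
for p in [(.5323,-.203,.115),(.535,-.182,.115),(.5298,-.224,.115)]:print(proj(c,p,True)*800/560)
im=cv2.resize(c['color'],(800,600),interpolation=cv2.INTER_CUBIC);cv2.imwrite('pics/w2b.png',im[250:600,200:600,::-1])
E
```

```text
time: 2.12
tcp_pos: [0.5304, -0.2071, 0.0764]
orientation: [2.353, 2.082, -0.001]
wrist_force: [-0.2, -0.5, -0.2]
grip_width: 0.0343
finger_force: 0.0
[ 0.53042227 -0.20712955  0.07638093] [ 2.35262145e+00  2.08196275e+00 -6.84617792e-04]
[403.86151115 448.36972501]
[404.88548357 381.20323949]
[403.59398341 503.58228188]
```

View pics/w2b.png

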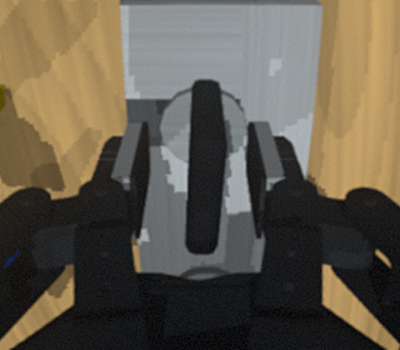

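```bash
python3 -m crank '[[1,3.5,0,0,0,0,-0.2],[1,3.5,0,0,0,0,-0.2],[1,3.5,0,0,0,0,-1],[1,3.5,0,0,0,0,-1],[1,3.5,0,0,0,0,-1],[1,3.5,0,0,0,0,-1],[1,3.5,0,0,0,0,-1],[1,3.5,0,0,0,0,-1]]'
python3 -m crank '[[0,0,15,0,0,0,-1],[0,0,40,0,0,0,-1],[0,0,75,0,0,0,-1],[0,0,110,0,0,0,-1],[0,0,140,0,0,0,-1],[0,0,150,0,0,0,-1],[0,0,150,0,0,0,-1]]'
```

```text
time: 2.83
tcp_pos: [0.532, -0.2026, 0.0767]
orientation: [2.35, 2.083, 0.001]
wrist_force: [-1.3, 0.2, 6.8]
grip_width: 0.0096
finger_force: 58.4
time: 3.42
tcp_pos: [0.5329, -0.2029, 0.2287]
orientation: [2.348, 2.081, 0.004]
wrist_force: [0.3, -0.7, -0.8]
grip_width: 0.0093
finger_force: 58.7
```

Key in hand (9.5 mm wide), with the tip 61.7 mm beyond the TCP. Next I'll compute the tilted hover over the socket.

```bash
cat >> h.py <<'E'
def target(q,phi,up):
    "TCP pos, R for key tip 'up' m above panel face; q=(x,y,yaw)"
    Rz=R.from_euler('z',q[2]).as_matrix();n=Rz@[-np.sin(np.radians(25)),0,np.cos(np.radians(25))];ex=Rz@[np.cos(np.radians(25)),0,np.sin(np.radians(25))]
    y=R.from_rotvec(-n*phi).apply(ex);z=-n;x=np.cross(y,z)
    return np.array([q[0],q[1],.125])+n*(.0617+up),np.c_[x,y,z],n
def delta(p,M):
    o=observe();D=R.from_matrix(M)*R.from_rotvec(o['orientation']).inv()
    print('shift mm',((p-o['tcp_pos'])*1e3).round(1),'turn',D.as_rotvec(degrees=True).round(1),'ang',np.degrees(D.magnitude()).round(1))
E
python3 - <<'E'
from h import *
p,M,n=target((.612,.079,.35),.12,.06);print(p,M.round(3).tolist());delta(p,M)
E
```

```text
[0.56368558 0.06136386 0.23529766] [[-0.239, 0.886, 0.397], [0.97, 0.196, 0.145], [0.051, 0.42, -0.906]]
shift mm [ 30.8 264.3   6.6] turn [  4.4 -24.5  19.8] ang 31.8
```

```bash
python3 -m crank '[[0,20,35,0,0,0,-1],[5,60,60,1,-4,3,-1],[10,100,60,2,-9,7,-1],[15,140,60,3,-14,11,-1],[20,175,60,4,-19,15,-1],[25,210,60,4.4,-24.5,19.8,-1],[29,240,50,4.4,-24.5,19.8,-1],[31,258,40,4.4,-24.5,19.8,-1],[31,264,25,4.4,-24.5,19.8,-1],[31,264,10,4.4,-24.5,19.8,-1],[31,264,7,4.4,-24.5,19.8,-1],[31,264,7,4.4,-24.5,19.8,-1]]'
python3 - <<'E'
from h import *
o=observe();print(o['tcp_pos'],R.from_rotvec(o['orientation']).as_matrix().round(3).tolist(),o['joint_pos'].round(2))
c=snap('wrist','w3');q=(.612,.079,.35)
f=np.array([q[0],q[1],.125]);n=target(q,.12,0)[2]
M=R.from_rotvec(o['orientation']).as_matrix()
print('socket pred',proj(c,f-n*.006,True)*800/560,'tip pred',proj(c,o['tcp_pos']+M[:,2]*.0617,True)*800/560)
cv2.imwrite('pics/w3b.png',cv2.resize(c['color'],(800,600),interpolation=cv2.INTER_CUBIC)[:,:,::-1])
snap('scene','s3');snap('side','d3')
E
```

```text
time: 4.42
tcp_pos: [0.5611, 0.0613, 0.2304]
orientation: [1.784, 2.251, 0.534]
wrist_force: [-0.1, -0.3, -0.6]
grip_width: 0.0096
finger_force: 59.0
[0.56109755 0.06127663 0.23044342] [[-0.239, 0.89, 0.389], [0.97, 0.198, 0.145], [0.052, 0.412, -0.91]] [ 0.26  0.27 -0.5   2.1   0.16  0.38 -0.09]
socket pred [408.25041528 289.15341449] tip pred [399.47517325 327.14551055]
```

View pics/w3b.png

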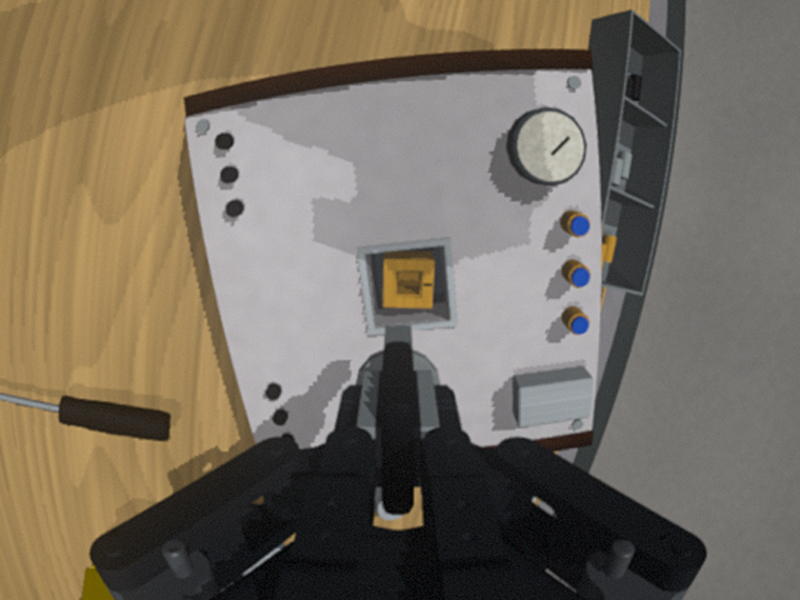

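The hole centre is at (409,283) and the tip at (398,328), which agrees with the prediction. The recess corners are at about (358,250), (450,238), (455,327) and (368,335). I'll refine the unit pose and the spindle angle.

Run:
```python
from h import *
from scipy.optimize import least_squares
c=load('w3');c={k:c[k] for k in c};k=800/560
th=np.radians(25);ex=np.array([np.cos(th),0,np.sin(th)]);nn=np.array([-np.sin(th),0,np.cos(th)]);c0=np.array([0,0,.125])
L=lambda a,b,h=0:c0+ex*a+np.array([0,b,0])+nn*h
pts=[(L(-.12,.12),(188,118),.3),(L(.12,.12),(592,68),.3),(L(.12,-.12),(590,432),.3),
 (L(-.023,.023),(358,250),1),(L(.023,.023),(450,238),1),(L(.023,-.023),(455,327),1),(L(-.023,-.023),(368,335),1),(L(0,0,-.006),(409.5,283),3)]
def P(q,p):return proj(c,R.from_euler('z',q[2]).apply(p)+[q[0],q[1],0],True)*k
f=lambda q:np.concatenate([w*(P(q,p)-np.array(px)) for p,px,w in pts])
r=least_squares(f,[.612,.079,.35]);print(r.x,r.fun.round(1).tolist())
# spindle angle
sp=[(383,258),(437,257),(434,309),(384,306)]
def sq(ph,q,h=.015):
  Q=R.from_rotvec(-nn*ph);return [P(q,L(0,0,-.006)+Q.apply(ex*h*a+np.array([0,h*b,0]))) for a,b in((-1,1),(1,1),(1,-1),(-1,-1))]
for q in(r.x,): print(np.round(sq(0,q),0).tolist());s=least_squares(lambda z:np.ravel(np.array(sq(z[0],np.r_[z[1:3],q[2]]))-sp),[.1,q[0],q[1]]);print(s.x,s.fun.round(1).tolist())
o=observe();M=R.from_rotvec(o['orientation']).as_matrix();tip=o['tcp_pos']+M[:,2]*.0617
for d in (M[:,0]*.006,M[:,1]*.006):print(proj(c,tip+d,True)*k,proj(c,tip-d,True)*k)
im=c['color'][160:260,240:330];cv2.imwrite('pics/z3.png',cv2.resize(im,None,fx=6,fy=6,interpolation=cv2.INTER_CUBIC)[:,:,::-1])
p,T,n=target(r.x,.12,.01);delta(p,T)
```

```text
[0.61158482 0.08238283 0.33244251] [-0.5, -1.1, 0.4, 0.9, 0.3, -0.1, 7.3, 2.3, -5.1, 6.4, -4.4, -7.7, 6.7, -8.5, -2.2, 2.0]
[[381.0, 262.0], [432.0, 257.0], [436.0, 305.0], [387.0, 310.0]]
[0.1175156  0.61192252 0.0829663 ] [1.6, -0.0, -1.7, 1.9, -0.5, -2.1, 0.3, 0.1]
[405.80951028 317.73626706] [405.64290689 341.40261213]
[418.49666289 329.70627096] [392.94912042 329.66264682]
shift mm [ 20.1  11.4 -43.2] turn [ 0.  -0.2 -1. ] ang 1.0
```

View pics/z3.png

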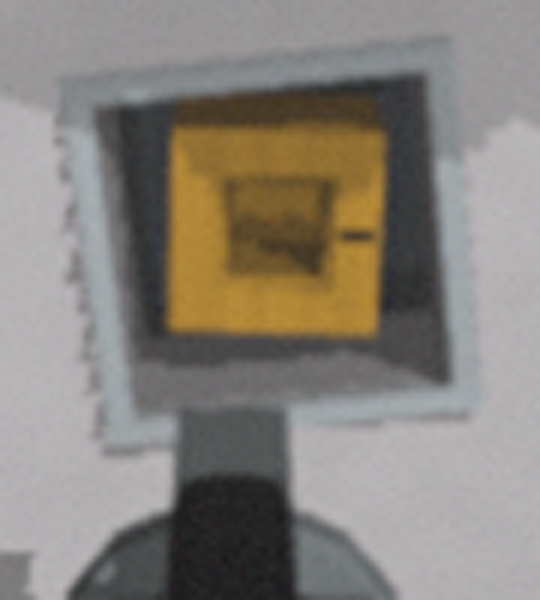

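```bash
python3 -m crank '[[5,3,-10,0,0,-1,-1],[10,6,-20,0,0,-1,-1],[15,8.5,-30,0,0,-1,-1],[20,11.5,-43,0,0,-1,-1],[20,11.5,-43,0,0,-1,-1],[20,11.5,-43,0,0,-1,-1],[20,11.5,-43,0,0,-1,-1]]'
python3 - <<'E'
from h import *
c=snap('wrist','w4');s=snap('scene','s4');d=snap('side','d4');o=observe()
q=(.6116,.0824,.3324);p,T,n=target(q,.117,.01);delta(p,T)
M=R.from_rotvec(o['orientation']).as_matrix();tip=o['tcp_pos']+M[:,2]*.0617;f=np.array([q[0],q[1],.125])
def cr(c,fish,w,h,u0,v0):
    return cv2.resize(c['color'][v0:v0+h,u0:u0+w],(400,300),interpolation=cv2.INTER_CUBIC)
for a,fi in((c,1),(s,0),(d,0)):print('tip',proj(a,tip,fi).round(1),'tip+x4',proj(a,tip+M[:,0]*.004,fi).round(1),'mouth',proj(a,f-n*.006,fi).round(1))
out=np.vstack([np.hstack([cr(c,1,100,75,235,165),cr(s,0,80,60,285,190)]),np.hstack([cr(d,0,80,60,200,180),cr(c,1,200,150,180,150)])])
cv2.imwrite('pics/m4.png',out[:,:,::-1])
E
```

```text
time: 5.15
tcp_pos: [0.5828, 0.0726, 0.1908]
orientation: [1.799, 2.229, 0.535]
wrist_force: [0.3, 0.1, -0.5]
grip_width: 0.0094
finger_force: 59.0
shift mm [ 0.1 -0.  -0.9] turn [-0.1 -0.2  0.1] ang 0.2
tip [279.8 229.2] tip+x4 [279.8 223.7] mouth [279.6 220.7]
tip [322.3 218.9] tip+x4 [323.5 218.3] mouth [323.7 224.3]
tip [240.2 216.2] tip+x4 [239.6 216.9] mouth [237.8 220.6]
```

View pics/m4.png

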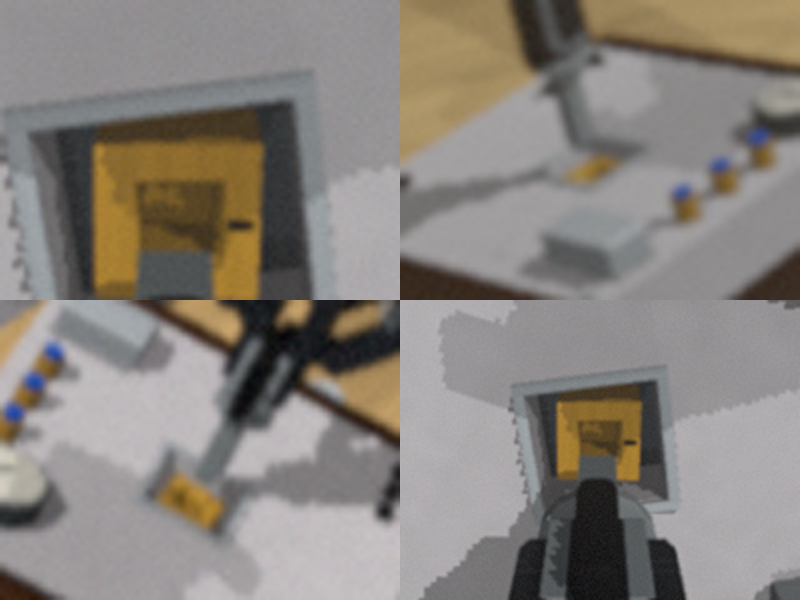

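The tip's visible end is at wrist pixel (279,227.5), and the model puts it about 3.8 px higher. That means the key sits about 2.7 mm toward tool -x in the grasp, which agrees with the earlier collar estimate. The mouth prediction matches in all three views, so I'll add the offset and insert.

```bash
cat >> h.py <<'E'
Q=(.6116,.0824,.3324)
def tgt(phi,up,off=(.0027,.0005)):
    p,M,n=target(Q,phi,up);return p+M[:,0]*off[0]+M[:,1]*off[1],M
E
python3 - <<'E'
from h import *
for u in(.01,-.006,-.0,-.012,-.018,-.024,-.027):print(u,end=' ');delta(*tgt(.117,u))
E
```

```text
0.01 shift mm [-0.1  2.7 -0.5] turn [-0.1 -0.2  0.1] ang 0.2
-0.006 shift mm [  6.3   4.9 -15. ] turn [-0.1 -0.2  0.1] ang 0.2
-0.0 shift mm [ 3.9  4.1 -9.6] turn [-0.1 -0.2  0.1] ang 0.2
-0.012 shift mm [  8.7   5.7 -20.5] turn [-0.1 -0.2  0.1] ang 0.2
-0.018 shift mm [ 11.1   6.6 -25.9] turn [-0.1 -0.2  0.1] ang 0.2
-0.024 shift mm [ 13.5   7.4 -31.4] turn [-0.1 -0.2  0.1] ang 0.2
-0.027 shift mm [ 14.7   7.8 -34.1] turn [-0.1 -0.2  0.1] ang 0.2
```

```bash
python3 -m crank '[[0,2.7,-0.5,0,0,0,-1],[0,2.7,-0.5,0,0,0,-1],[4,4.1,-9.6,0,0,0,-1],[6.3,4.9,-15,0,0,0,-1],[7.5,5.3,-17.5,0,0,0,-1],[8.7,5.7,-20.5,0,0,0,-1],[8.7,5.7,-20.5,0,0,0,-1]]'
python3 - <<'E'
from h import *
for u in(-.012,-.018,-.024,-.027):print(u,end=' ');delta(*tgt(.117,u))
print(observe()['torque'])
c=snap('wrist','w5')
E
```

```text
time: 5.88
tcp_pos: [0.5914, 0.0789, 0.1685]
orientation: [1.799, 2.231, 0.534]
wrist_force: [0.1, 0.5, -2.0]
grip_width: 0.0094
finger_force: 58.9
-0.012 shift mm [ 0.2 -0.7  1.9] turn [-0.1 -0.3  0.1] ang 0.3
-0.018 shift mm [ 2.6  0.2 -3.6] turn [-0.1 -0.3  0.1] ang 0.3
-0.024 shift mm [ 5.  1. -9.] turn [-0.1 -0.3  0.1] ang 0.3
-0.027 shift mm [  6.2   1.4 -11.7] turn [-0.1 -0.3  0.1] ang 0.3
[-0.13422476  0.42513285  0.0358656 ]
```

```bash
python3 -m crank '[[1.5,0.2,-3,0,0,0,-1],[2.8,0.5,-6,0,0,0,-1],[4,0.9,-9,0,0,0,-1],[5,1.2,-11,0,0,0,-1],[5,1.2,-11,0,0,0,-1]]'
python3 - <<'E'
from h import *
print('u=-.026',end=' ');delta(*tgt(.117,-.026));print(observe()['torque'])
E
```

```text
time: 6.35
tcp_pos: [0.5963, 0.0799, 0.1579]
orientation: [1.799, 2.231, 0.534]
wrist_force: [0.7, -0.6, -0.6]
grip_width: 0.0092
finger_force: 59.0
u=-.026 shift mm [ 0.9  0.3 -0.2] turn [-0.  -0.3  0.1] ang 0.3
[-0.17158892  0.52136187  0.00763109]
```

Near the floor now. I'll press gently to find the bottom.

```bash
python3 -m crank '[[0.4,0.15,-0.9,0,0,0,-1],[0.8,0.3,-1.8,0,0,0,-1],[0.8,0.3,-1.8,0,0,0,-1]]'
python3 -m crank '[[0.4,0.15,-0.9,0,0,0,-1],[0.8,0.3,-1.8,0,0,0,-1],[0.8,0.3,-1.8,0,0,0,-1]]'
python3 - <<'E'
from h import *
print('u=-.026',end=' ');delta(*tgt(.117,-.026));print(observe()['torque'])
E
```

```text
time: 6.6
tcp_pos: [0.597, 0.0801, 0.1571]
orientation: [1.799, 2.23, 0.534]
wrist_force: [-5.4, -0.3, 7.0]
grip_width: 0.0093
finger_force: 60.6
time: 6.85
tcp_pos: [0.5973, 0.0802, 0.1568]
orientation: [1.797, 2.229, 0.535]
wrist_force: [-19.4, -4.7, 31.3]
grip_width: 0.0093
finger_force: 64.6
u=-.026 shift mm [-0.1  0.   0.9] turn [ 0.  -0.2  0.1] ang 0.2
[-0.03869205  2.01854599  0.25918549]
```

Bottom found at about the predicted depth with 37 N, so the key is home. I'll ease off the pressure and compute the turn.

```bash
python3 -m crank '[[-0.6,-0.2,1.4,0,0,0,-1],[-0.6,-0.2,1.4,0,0,0,-1],[-0.6,-0.2,1.4,0,0,0,-1]]'
python3 - <<'E'
from h import *
p0,M0=tgt(.117,-.026)
for a in range(6,85,6):
    p,M=tgt(.117+np.radians(a),-.026);print(a,((p-p0)*1e3).round(1),(R.from_matrix(M)*R.from_matrix(M0).inv()).as_rotvec(degrees=True).round(1))
print(observe()['joint_pos'].round(2))
E
```

```text
time: 7.1
tcp_pos: [0.5973, 0.0801, 0.1572]
orientation: [1.798, 2.229, 0.535]
wrist_force: [-8.1, -2.2, 15.6]
grip_width: 0.0091
finger_force: 61.8
6 [ 0.3 -0.   0.1] [ 2.4  0.8 -5.4]
12 [ 0.5 -0.1  0.2] [  4.8   1.7 -10.9]
18 [ 0.8 -0.1  0.3] [  7.2   2.5 -16.3]
24 [ 1.  -0.2  0.4] [  9.6   3.3 -21.8]
30 [ 1.3 -0.4  0.5] [ 12.    4.1 -27.2]
36 [ 1.5 -0.5  0.6] [ 14.4   5.  -32.6]
42 [ 1.7 -0.7  0.7] [ 16.8   5.8 -38.1]
48 [ 1.9 -0.9  0.7] [ 19.2   6.6 -43.5]
54 [ 2.1 -1.1  0.8] [ 21.6   7.4 -48.9]
60 [ 2.3 -1.4  0.8] [ 24.    8.3 -54.4]
66 [ 2.4 -1.6  0.8] [ 26.4   9.1 -59.8]
72 [ 2.5 -1.9  0.8] [ 28.8   9.9 -65.3]
78 [ 2.6 -2.1  0.8] [ 31.2  10.8 -70.7]
84 [ 2.6 -2.4  0.8] [ 33.6  11.6 -76.1]
[ 0.05  0.41 -0.3   2.13  0.33  0.2  -0.29]
```

```bash
python3 -m crank '[[0.3,0,0.1,2.4,0.8,-5.4,-1],[0.5,-0.1,0.2,4.8,1.7,-10.9,-1],[0.8,-0.1,0.3,7.2,2.5,-16.3,-1],[1,-0.2,0.4,9.6,3.3,-21.8,-1],[1.3,-0.4,0.5,12,4.1,-27.2,-1],[1.5,-0.5,0.6,14.4,5,-32.6,-1],[1.5,-0.5,0.6,14.4,5,-32.6,-1]]'
python3 - <<'E'
from h import *
o=observe();print(o['joint_pos'].round(3),o['torque'].round(2))
delta(*tgt(.117+np.radians(36),-.027));delta(*tgt(1.40,-.027))
E
```

```text
time: 7.68
tcp_pos: [0.5989, 0.08, 0.1579]
orientation: [2.496, 1.618, 0.64]
wrist_force: [-8.3, -0.5, 14.2]
grip_width: 0.0095
finger_force: 61.7
[-0.022  0.407 -0.198  2.126  0.066  0.186 -0.669] [0.11 1.05 0.25]
shift mm [ 0.2 -0.2 -0.5] turn [-0.4 -0.2  0.3] ang 0.5
shift mm [ 1.2 -1.7 -0.3] turn [ 14.6   5.  -33.7] ang 37.0
```

```bash
python3 -m crank '[[0.2,-0.2,0.1,2.4,0.8,-5.4,-1],[0.4,-0.4,0.1,4.8,1.7,-10.9,-1],[0.6,-0.6,0.2,7.2,2.5,-16.3,-1],[0.8,-0.9,0.2,9.6,3.3,-21.8,-1],[0.9,-1.1,0.2,12,4.1,-27.2,-1],[1,-1.4,0.2,14,4.8,-31.7,-1],[1,-1.4,0.2,14,4.8,-31.7,-1],[1,-1.4,0.2,14,4.8,-31.7,-1]]'
python3 - <<'E'
from h import *
o=observe();print(o['joint_pos'].round(3),o['torque'].round(2))
M=R.from_rotvec(o['orientation']).as_matrix();n=-M[:,2];print('torque about n',o['torque']@n, 'phi', 1.40);delta(*tgt(1.40,-.027))
E
```

```text
time: 8.35
tcp_pos: [0.5998, 0.079, 0.1581]
orientation: [-2.923, -0.819, -0.675]
wrist_force: [-9.7, 0.5, 14.6]
grip_width: 0.0094
finger_force: 61.7
[-0.092  0.404 -0.096  2.129 -0.198  0.181 -1.009] [0.33 1.04 0.34]
torque about n 0.028089403198375832 phi 1.4
shift mm [ 0.3 -0.6 -0.5] turn [ 0.6  0.4 -2.3] ang 2.4
```

```bash
python3 -m crank '[[0.1,-0.1,0,1.2,0.4,-2.7,-1],[0.1,-0.1,0,1.2,0.4,-2.7,-1]]'
python3 -c "
from h import *
o=observe();n=-R.from_rotvec(o['orientation']).as_matrix()[:,2];print('T',o['torque']@n)
delta(*tgt(1.40,-.027))"
python3 -m crank '[[0.1,-0.1,0,1.2,0.4,-2.7,-1],[0.1,-0.2,0,2,0.7,-4.6,-1],[0.1,-0.2,0,2,0.7,-4.6,-1]]'
python3 - <<'E'
from h import *
o=observe();print(o['joint_pos'].round(3))
n=-R.from_rotvec(o['orientation']).as_matrix()[:,2];print('T',o['torque']@n);delta(*tgt(1.40,-.027))
E
```

```text
time: 8.52
tcp_pos: [0.5999, 0.0788, 0.1581]
orientation: [-2.933, -0.737, -0.672]
wrist_force: [-9.3, -0.2, 15.8]
grip_width: 0.0094
finger_force: 61.9
T 0.0690404170436457
shift mm [ 0.2 -0.4 -0.5] turn [-0.6 -0.   0.5] ang 0.8
time: 8.77
tcp_pos: [0.6, 0.0787, 0.1581]
orientation: [-2.946, -0.604, -0.665]
wrist_force: [-9.3, -0.6, 15.2]
grip_width: 0.009
finger_force: 61.8
[-0.11   0.404 -0.071  2.13  -0.262  0.182 -1.088]
T 0.29494888804550606
shift mm [ 0.1 -0.3 -0.5] turn [-2.6 -0.7  5. ] ang 5.7
```

```bash
python3 -m crank '[[0.1,-0.1,0,1.6,0.6,-3.6,-1],[0.1,-0.1,0,1.6,0.6,-3.6,-1],[0.1,-0.1,0,1.6,0.6,-3.6,-1]]'
python3 - <<'E'
from h import *
o=observe();print(o['joint_pos'].round(3))
n=-R.from_rotvec(o['orientation']).as_matrix()[:,2];print('T',o['torque']@n);delta(*tgt(1.40,-.027))
E
```

```text
time: 9.02
tcp_pos: [0.6001, 0.0785, 0.1581]
orientation: [-2.951, -0.502, -0.657]
wrist_force: [-10.0, -0.4, 15.4]
grip_width: 0.0091
finger_force: 61.9
[-0.118  0.404 -0.058  2.129 -0.291  0.184 -1.126]
T 0.30446765340223725
shift mm [ 0.  -0.1 -0.5] turn [-4.1 -1.3  8.5] ang 9.6
```

Run:
```python
from h import *
c=snap('wrist','w6');d=snap('side','d6')
o=observe();M=R.from_rotvec(o['orientation']).as_matrix()
n=-M[:,2];f=np.array([Q[0],Q[1],.125]);print(proj(c,f-n*.006,True),proj(d,f))
A=cv2.resize(c['color'][140:290,180:380],(800,600),interpolation=cv2.INTER_CUBIC)
cv2.imwrite('pics/m6.png',A[:,:,::-1])
```

```text
[278.06152852 245.24207925] [238.70309897 219.01516688]
```

View pics/m6.png

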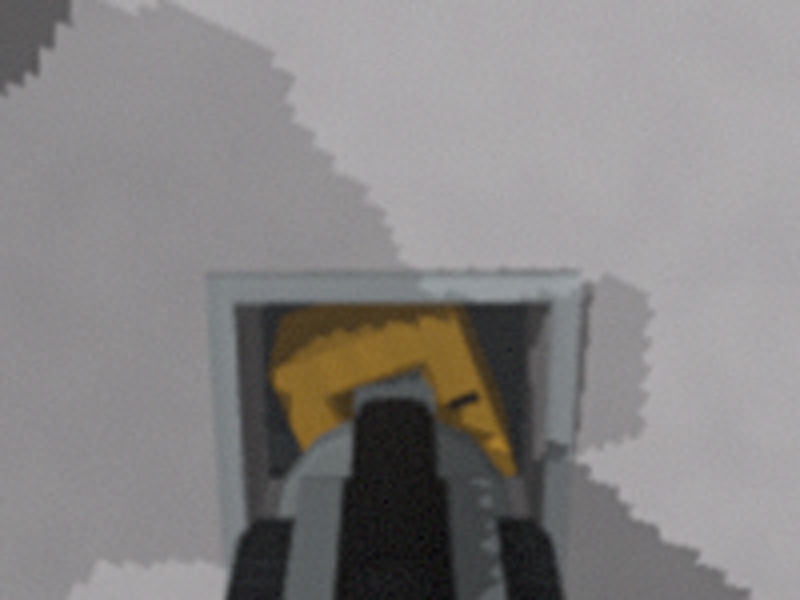

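The spindle sits at about 70° (1.2 rad) relative to the recess, so it is at its stop: its edge from (455,310) to (515,475) leans 20° short of the quarter turn. The flat torque was the key twisting in the grip. I'll rotate back to mid-play and pull out along the normal.

```bash
python3 -m crank '[[-0.1,0.2,0.2,-2.4,-0.8,5.4,-1],[-0.2,0.3,0.4,-4.8,-1.7,10.9,-1],[-0.3,0.3,0.6,-6.2,-2.1,14,-1],[-0.3,0.3,0.6,-6.2,-2.1,14,-1]]'
python3 - <<'E'
from h import *
o=observe();n=-R.from_rotvec(o['orientation']).as_matrix()[:,2];print('T',o['torque']@n);delta(*tgt(1.3,-.026))
E
```

```text
time: 9.45
tcp_pos: [0.5999, 0.0786, 0.1583]
orientation: [-2.91, -0.917, -0.676]
wrist_force: [-5.3, 0.6, 8.0]
grip_width: 0.0092
finger_force: 60.4
T -0.057476101459773235
shift mm [-0.3 -0.1  0.3] turn [-0.1 -0.  -0.5] ang 0.5
```

```bash
python3 -m crank '[[-2,-0.7,4.5,0,0,0,-1],[-4,-1.4,9,0,0,0,-1],[-8,-2.8,18,0,0,0,-1],[-12,-4.1,27,0,0,0,-1],[-18,-6.2,41,0,0,0,-1],[-26,-9,59,0,0,0,-1],[-32,-11,73,0,0,0,-1],[-32,-11,73,0,0,0,-1],[-32,-11,73,0,0,0,-1]]'
python3 - <<'E'
from h import *
from scipy.spatial.transform import Slerp
o=observe();print(o['joint_pos'].round(2))
c=snap('wrist','w7');M=R.from_rotvec(o['orientation']).as_matrix();tip=o['tcp_pos']+M[:,2]*.0617-M[:,0]*.0027
print('tip',proj(c,tip,True),proj(c,tip+M[:,0]*.004,True),'tcp',proj(c,o['tcp_pos'],True))
A=cv2.resize(c['color'][140:290,180:380],(800,600),interpolation=cv2.INTER_CUBIC)
cv2.imwrite('pics/m7.png',A[:,:,::-1])
# upright grasp orientation, hover above the rack
Mr=R.from_euler('z',-.115).as_matrix()@np.array([[0,1,0],[1,0,0],[0,0,-1.]])
delta(np.array([.532,-.2026,.20]),Mr)
E
```

```text
time: 10.2
tcp_pos: [0.568, 0.0669, 0.232]
orientation: [-2.911, -0.909, -0.678]
wrist_force: [-0.2, 0.1, -1.2]
grip_width: 0.0093
finger_force: 59.0
[-0.08  0.25 -0.08  2.11 -0.17  0.36 -0.98]
tip [278.04066099 231.9731214 ] [278.03754395 226.48569749] tcp [277.91991378 273.81442024]
shift mm [ -35.8 -269.7  -31. ] turn [-17.9  18.5  47.9] ang 54.4
```

View pics/m7.png

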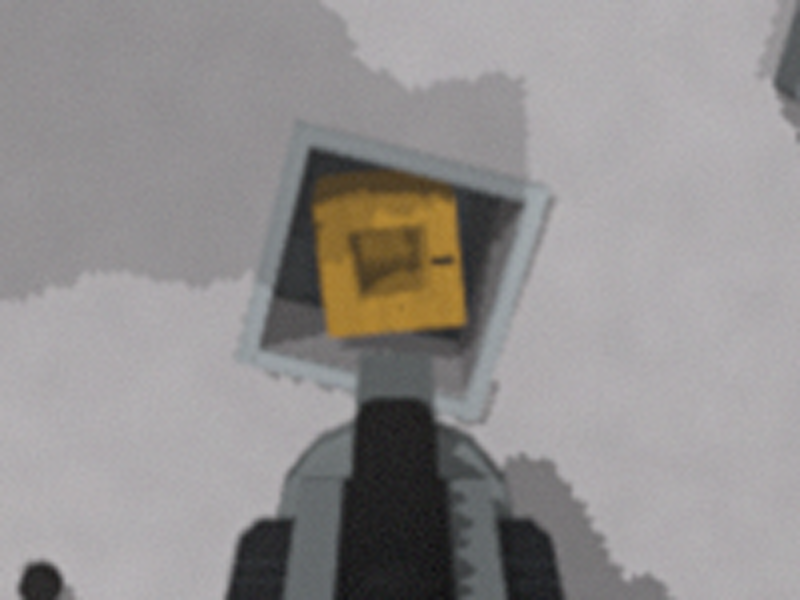

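Seen from here the spindle stays at its stop and the key is straight in the grip (end at ~(395,355)). Next I'll go back over the rack.

```bash
python3 -m crank '[[-2,-15,30,0,0,0,-1],[-5,-40,50,-2,2,5,-1],[-8,-75,55,-4,4,11,-1],[-12,-110,55,-6.5,6.5,17,-1],[-16,-145,50,-9,9,23.5,-1],[-20,-180,40,-11,11.5,30,-1],[-25,-215,25,-13.5,14,36,-1],[-30,-240,10,-16,16.5,42,-1],[-34,-260,-10,-17.9,18.5,47.9,-1],[-36,-268,-20,-17.9,18.5,47.9,-1],[-36,-270,-31,-17.9,18.5,47.9,-1],[-36,-270,-31,-17.9,18.5,47.9,-1]]'
python3 -m crank '[[0,0,0,0,0,0,-1],[0,0,0,0,0,0,-1]]'
python3 - <<'E'
from h import *
o=observe();print(o['joint_pos'].round(2))
Mr=R.from_euler('z',-.115).as_matrix()@np.array([[0,1,0],[1,0,0],[0,0,-1.]])
delta(np.array([.532,-.2026,.20]),Mr);delta(np.array([.532,-.2026,.0787]),Mr)
E
```

```text
time: 11.25
tcp_pos: [0.5306, -0.2022, 0.197]
orientation: [-2.347, -2.083, 0.001]
wrist_force: [-1.0, -0.7, -1.3]
grip_width: 0.0091
finger_force: 59.0
time: 11.42
tcp_pos: [0.5323, -0.2017, 0.2005]
orientation: [2.345, 2.089, 0.002]
wrist_force: [0.8, -0.4, -1.4]
grip_width: 0.0094
finger_force: 59.0
[ 0.37  0.45 -0.13  1.76  0.07  0.93  0.09]
shift mm [-0.3 -0.9 -0.5] turn [-0.   0.1  0. ] ang 0.1
shift mm [  -0.3   -0.9 -121.8] turn [-0.   0.1  0. ] ang 0.1
```

```bash
python3 -m crank '[[0,-1,-25,0,0,0,-1],[0,-1,-50,0,0,0,-1],[0,-1,-70,0,0,0,-1],[0,-1,-85,0,0,0,-1],[0,-1,-97,0,0,0,-1],[0,-1,-107,0,0,0,-1],[0,-1,-114,0,0,0,-1],[0,-1,-119,0,0,0,-1],[0,-1,-121,0,0,0,-1],[0,-1,-121,0,0,0,-1]]'
python3 -c "
from h import *
o=observe();print(o['torque'],o['wrist_force'])"
```

```text
time: 12.25
tcp_pos: [0.532, -0.2037, 0.0787]
orientation: [2.345, 2.09, -0.0]
wrist_force: [-0.1, 0.2, -1.8]
grip_width: 0.0092
finger_force: 59.1
[ 0.0085464  -0.02915855 -0.02143699] [-0.11330382  0.16205186 -1.78688127]
```

```bash
python3 -m crank '[[0,0,-1,0,0,0,-1],[0,0,-2,0,0,0,-1],[0,0,-2,0,0,0,-1]]'; python3 -m crank '[[0,0,-1,0,0,0,-1],[0,0,-1,0,0,0,-1]]'
```

```text
time: 12.5
tcp_pos: [0.532, -0.2039, 0.0769]
orientation: [2.345, 2.089, -0.0]
wrist_force: [0.3, 1.1, -1.5]
grip_width: 0.0091
finger_force: 59.1
time: 12.67
tcp_pos: [0.5321, -0.2039, 0.0767]
orientation: [2.345, 2.089, -0.0]
wrist_force: [-1.9, 1.1, 9.0]
grip_width: 0.0094
finger_force: 60.6
```

Contact at the original height, so I'll release slowly and then retreat upward.

```bash
python3 -m crank '[[0,0,0.5,0,0,0,-0.7],[0,0,0.5,0,0,0,-0.6],[0,0,0.5,0,0,0,-0.4],[0,0,0.5,0,0,0,-0.2],[0,0,0.5,0,0,0,-0.2],[0,0,0.5,0,0,0,-0.2],[0,0,0.5,0,0,0,-0.2]]'
python3 -m crank '[[0,0,10,0,0,0,-0.2],[0,0,30,0,0,0,-0.2],[0,0,60,0,0,0,-0.2],[0,0,95,0,0,0,-0.2],[0,0,130,0,0,0,-0.2],[0,0,165,0,0,0,-0.2],[0,-19,184,0,0,-2,-0.2],[0,-19,184,0,0,-2,-0.2],[0,-19,184,0,0,-2,-0.2],[0,-19,184,0,0,-2,-0.2]]'
python3 - <<'E'
from h import *
c=snap('wrist','w8');s=snap('scene','s8');d=snap('side','d8')
def cr(c,u,v,w,h):return cv2.resize(c['color'][v:v+h,u:u+w],(400,300),interpolation=cv2.INTER_CUBIC)
s0,d0=load('scene0'),load('side0')
o=np.vstack([np.hstack([cr(s,155,205,100,75),cr(d,285,155,100,75)]),np.hstack([cr(c,180,100,200,150),cr(s,285,190,100,75)])])
cv2.imwrite('pics/m8.png',o[:,:,::-1])
g=cv2.cvtColor(c['color'],cv2.COLOR_RGB2GRAY)
m=(g[120:220,262:318]<60).astype(np.uint8);n,l,st,ce=cv2.connectedComponentsWithStats(m)
for i in range(1,n):
  if st[i,4]>200:
    e=ce[i]+[262,120];print(st[i],e,atz(c,*e,.11,True))
print(observe()['tcp_pos'])
E
```

```text
time: 13.25
tcp_pos: [0.5318, -0.2038, 0.076]
orientation: [2.345, 2.09, -0.001]
wrist_force: [0.3, -0.1, -0.3]
grip_width: 0.0341
finger_force: 0.0
time: 14.08
tcp_pos: [0.5313, -0.2223, 0.2598]
orientation: [-2.381, -2.049, 0.001]
wrist_force: [0.8, 0.7, -0.1]
grip_width: 0.0337
finger_force: 0.0
[  9  31  11  49 457] [276.4463895  174.66520788] [ 0.53168438 -0.20403974  0.11      ]
[ 0.53134354 -0.22191991  0.25900638]
```

View pics/m8.png

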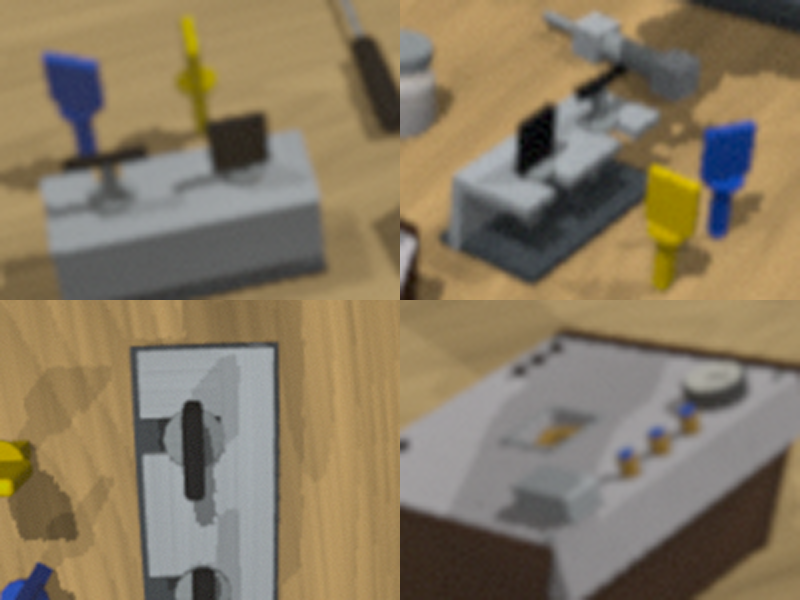

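The key hangs upright in its own slot, within about 1-2 mm of where it started, and the other things are unmoved. I'll hand in the job now.

```bash
python3 -c "
from bench import job_done
print(job_done())"
```

```text
the job is handed in; nothing more can be done
None
```

The square key went fully home in the socket and turned the spindle to its stop (about 1.2 rad in the camera view), and it hangs upright again in its own slot within about 2 mm of where it started; the job is handed in, and no verdict came back.

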